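Swap battery packs at the test station and hold the next one on its contacts

TASK

The battery pack sticking out of the test station's window is finished: draw it straight out and lay it down, without dropping it, on the grey mat midway between the two packs there, square with them and with its ends in line with theirs. Then take the pack that waits on the bare table, pass it end first through the station's window and push it straight in against the spring contacts until they are pressed home, and finish still gripping and pushing it there, because the springs throw it out when it is let go. Leave the two packs on the mat and the dish and screwdriver beside them where they are.

Things in the scene. Friction and masses are not known exactly. Their poses are not given: they have to be found in the camera images.
- tester: Pack test station, a fixed pale grey instrument, 160 mm wide, 125 mm deep. Origin on the table top under the middle of the window's front face; +x points into the station (the way a pack goes in), y across it, z up. Hood 86 mm high over the first 80 mm behind the front face, with a clear sight glass; behind that a readout head 123 mm high.
- window (a point): Centre of the window in the plane of the front face, axes as the station's. The straight slot behind it is 50 mm wide (y) and 23 mm high, floor 50 mm above the table: 2 mm clearance each side of a pack, 4 mm in all in height. A dark bezel stands 10 mm out round it; its sides and top flare open 6 mm each as lead-in. The contacts at rest stand 42 mm inside the front face.
- rest (a point): Middle of the outer edge of the aluminium feed rest, on its top: a fixed ledge 30 mm wide (y) that reaches 63 mm out from the front face below the window. Its top is 50 mm above the table, level with the slot's floor, so a pack laid on it slides straight in. Packs are wider than the rest: fingers pass down either side of it.
- contacts (a joint): Spring contact block (four brass pads on a black block) at the end of the slot, under the sight glass; slides inward along the station's +x. 0 m = at rest, 0.010 m = at its stop; spring force 3 N at 0, 6 N at 0.010; home means beyond 0.006. At reading q the end of the pack is 42 mm + q inside the front face.
- pack_done: Black oblong battery pack, 46 mm wide (x), 130 mm long (y), 19 mm high, 0.15 to 0.28 kg; origin at the centre of its underside. This one is finished: it lies level on the feed rest, its front end inside the window just short of the contacts, some 88 mm of it outside. Its y axis lies along the station's x.
- pack_next: Black oblong battery pack, 46 mm wide (x), 130 mm long (y), 19 mm high, 0.15 to 0.28 kg; origin at the centre of its underside. Waits flat on the bare table between robot and station, lying crosswise, right of the grey bins (120 mm high). Either end may go in: to clear bins and hood grip it across its width some 30 mm from its centre, towards its right-hand (-y) end, and let the other end lead.
- pack_left: Black oblong battery pack, 46 mm wide (x), 130 mm long (y), 19 mm high, 0.15 to 0.28 kg; origin at the centre of its underside. Finished pack, loose, lying on the mat; the one nearer the robot's left (+y). Its +x axis points away from the other finished pack; the free place is on its -x side.
- pack_right: Black oblong battery pack, 46 mm wide (x), 130 mm long (y), 19 mm high, 0.15 to 0.28 kg; origin at the centre of its underside. The other finished pack, loose, on the mat, parallel to the first and 152 to 160 mm from it, centre to centre, on the first one's -x side; between them is the free place.
- mat: Fixed grey bench mat, 236 (x) x 160 (y) x 3 mm; origin at the centre of its underside, so its top is 3 mm above the table. The row of finished packs runs along its x axis.
- screw_dish: Bystander: round metal screw dish, 77 mm across, 15 mm high, on the robot's side of the waiting pack; origin at the centre of its underside.
- driver: Bystander: precision screwdriver, 156 mm long (y), 16 mm thick, lying between the mat and the table's front edge; origin under its middle.
There are look-alikes about, which are no part of the job. What is shaped like the pack_next but green is not meant.

How it is judged (in metres and radians):
On the way, in this order (a step that is already met when the one before it is completed fails the run):
1. the finished pack lies released on the mat, midway between the two others (x of pack_done in the frame of pack_left between -0.097 and -0.058 m and y of pack_done in the frame of pack_left between -0.015 and 0.015 m and x of pack_done in the frame of pack_right between 0.058 and 0.097 m and y of pack_done in the frame of pack_right between -0.015 and 0.015 m and angle between the y axis of pack_done and the y axis of pack_left, either way round below 0.15 rad and height (world z) of pack_done below 0.01 m and angle between pack_done's own z axis and vertical below 0.08 rad and contact force between pack_done and the fingers below 0.1 N and linear speed of pack_done below 0.02 m/s), for 0.2 s.
2. the waiting pack is through the window and the contacts are pressed home while it is gripped (value of joint contacts above 0.006 m and x of pack_next in the frame of tester between -0.021 and -0.008 m and y of pack_next in the frame of tester between -0.005 and 0.005 m and angle between the y axis of pack_next and the x axis of tester, either way round below 0.09 rad and angle between pack_next's own z axis and vertical below 0.09 rad and contact force between pack_next and the fingers above 2 N and linear speed of pack_next below 0.02 m/s), for 0.2 s.
At the end, for the whole second after the job is handed in: Next pack straight in the window (5 mm, 5 deg), contacts pressed past 6 mm of 10 and the fingers gripping it; finished pack at rest and released on the mat between the two others: at least 12 mm clear of each, ends in line within 15 mm, square within 8 deg (all of step 1 and all of step 2); the arm keeps its last pose, push and grip.
It fails at once if a finished pack of the row is moved more than 12 mm (distance of any of pack_left, pack_right from where it was at the start of the episode above 0.012 m).
It fails at once if the dish or the screwdriver is moved more than 20 mm (distance of any of screw_dish, driver from where it was at the start of the episode above 0.02 m).
It fails at once if the finished pack is dropped (linear speed of pack_done above 0.5 m/s and contact force between pack_done and the fingers below 0.1 N).
It also fails if it takes over 56 s, if anything falls off the work surface, if the arm or the gripper's body presses on something with over 40 N, if the wrist force passes 120 N, or if a joint passes its speed limit or range.

ROBOT

A 6-joint arm with a two-finger parallel gripper is mounted at the origin on a cart in front of the work surface, level with it; the furniture and walls round the work are solid. World frame = base frame: x ahead of the robot, y to its left, z up, the work surface at z = 0. Lengths are in mm, angles in rad, forces in N, time in s.
With the tool pointing down it reaches from about 350 to 775 mm from the base axis. Payload 7.3 kg.
Tool frame: the origin (TCP) lies midway between the tips of the shut fingers; the grasp point (between the pads) lies 19 mm behind it; x points along the fingers, y is the direction in which the jaws open and shut, and the axes are right-handed (so a half turn about x gives the same grasp; the last joint's range is limited). The gripper opens to 92 mm and grips with 3 to 60 N. Pads are 19 mm wide; open, the fingers measure 130 mm over their backs; the gripper's body (75 mm by 190 mm) begins 47 mm behind the grasp point.
Start: joints at [-1.344, 0.342, 1.524, -0, 1.275, -0.146], TCP at [191.241, -488.95, 226.741] pointing down, gripper open.
Joint ranges: [-2.53, 2.53], [-0.77, 2.02], [0.04, 2.7], [-1, 4.14], [0.28, 2.66], [-3.11, 3.11]. Speed limits (rad/s): [2.57, 2.57, 3.14, 3.14, 3.14, 3.14].

INTERFACE

Orientations are given as [roll, pitch, yaw] about the fixed x, y, z axes, in that order (R = Rz(yaw) Ry(pitch) Rx(roll)).
In Python, from plant import bot gives the robot as it stands. The module is installed in compiled form; this text tells all that it offers.
- The arm moves only by the shell command python3 -m handwheel 'ROWS' [OPENING]. ROWS is JSON, a list that holds one entry, the list of rows, each a list of 4 numbers: the shift along the tool's x, y, z in cm, then the turn about the tool's x in rad. A call has 1 to 8 rows; each row shifts and turns the commanded pose from where the row before left it, along the tool's axes as they then stand; what a row does not reach is not made up. A row lasts 1/12 s, in which the tool goes at most 41.7 mm and 7.16 degrees, less where a joint would pass 70% of its speed; a pose out of reach is approached as far as the arm can. A call is refused whole if a number of a shift passes 4.17 or a number of a turn 0.125, either way. A call with a gripper value outside its range is refused whole. OPENING is the opening, from 0 (shut) to 1 (fully open), set as the call begins (- or left out, the last holds). The fingers move at their own pace and stop on an object; the grip force is fixed at half the most. Time passes only in rows, so rows that do not move let the fingers close. It gives the time, the measured TCP pose, the force and the opening at its end, in the units of the state.
- bot.get_obs(): the state, without advancing time (a new reading comes with each control period).
- bot.capture(name): name is "scene" or "top" or "wrist"; returns (picture, depth): 384x512x3 uint8, red, green, blue; 384x512 float32, mm along the optical axis (not along the pixel's ray), 0 where there is no reading.
- bot.camera_model(name): a dict with "fx", "fy", "cx", "cy" (pixels), "dist_coeffs" ([k1, k2, p1, p2, k3] as OpenCV has them; the pictures are not rectified), "position" and "rotation" of the camera in the world. Camera axes: x right, y down, z forward; pixel columns grow to the right and rows downward; lengths in mm; the calibration is good to about 2 mm. A picture is of the moment at which its call begins: read the wrist's pose just before it. camera_model takes no time and is no camera call; for the wrist camera it gives the pose at the moment of the call.
- bot.close_job(): hands the job in, once; it reports no verdict.
Trained networks look in the newest picture that a camera, given by its name, has taken for a name from the list of things; names that differ only in an ending like _2 or _b are one class to them, and where a whole thing is asked for, a point or a joint stands for the part that bears it (a point fixed in the world has none). Each returns a list of dicts, best first, with "conf" (0 to 1); they miss things now and then, are a little off and sometimes report something else, mostly with a low value. They report only what shows in the picture. A call takes as long as a camera call. They do not tell look-alikes from the thing itself.
- bot.find_in(camera, label): "bbox" ([left, top, width, height] in pixels, round what is visible of it).
- bot.spot_point(camera, label): "point" ([column, row] in pixels: a listed point, or the origin of a listed thing).
The state is a dict: "time": time; "joint_positions": joint angles; "dq": joint speeds; "tau": joint torques, N m; "tool_pos": TCP position; "tcp_rot": TCP orientation; "contact_force": force on the tool from outside, world axes, zero at the start; "moment": the same for the moment, N m; "grip_width": finger opening in mm.
Only numpy, scipy, OpenCV 4.12 (cv2) and the standard library are available. Lean on these libraries where they do the work, as an engineer would, in place of code of your own. Each camera call takes 0.05 s, during which the arm holds its last target.

## Working session

There is one attempt and no reset: what is moved stays moved. The work goes in short steps, Python scripts to look and compute and a shell command to move; the robot and the scene stay as the last step left them, time stands still between calls to the robot, and variables do not carry over. Pictures are saved under pics/ and viewed, and the job is handed in when it is done.

```bash
ls; mkdir -p pics; python3 - <<'E'
from plant import bot
import cv2
print(bot.get_obs())
for n in ("scene","top","wrist"):
    p,d=bot.capture(n); cv2.imwrite(f"pics/{n}0.png",p[:,:,::-1]); m=bot.camera_model(n); print(n,m)
E
```

```text
pics
{'time': 0.0, 'joint_positions': array([-1.34400592e+00,  3.42759168e-01,  1.52501774e+00, -1.34813767e-05,
        1.27538034e+00, -1.46021399e-01]), 'dq': array([ 0.00013454,  0.00128026,  0.00115871,  0.00163038,  0.0011677 ,
       -0.00072954]), 'tau': array([-1.11835107e-03, -4.31246030e+01, -2.44220334e+01,  7.16972980e-02,
        5.58450376e-02, -1.29476666e-04]), 'tool_pos': array([ 191.13855086, -488.5370681 ,  226.02579079]), 'tcp_rot': array([-1.70857853,  1.56923169,  1.80582987]), 'contact_force': array([ 0.19702638,  0.12278634, -0.17752747]), 'moment': array([ 0.00834595,  0.01010036, -0.00036396]), 'grip_width': 91.86168675834104}
scene {'fx': 415.769192078018, 'fy': 415.769192078018, 'cx': 253.8752092589398, 'cy': 192.2044760696135, 'dist_coeffs': array([-0.00549342,  0.        ,  0.        ,  0.        ,  0.        ]), 'position': array([  60.08551112, -985.52005605,  419.89699479]), 'rotation': array([-1.98759996,  0.02537239, -0.60576967])}
top {'fx': 421.5537271807549, 'fy': 421.5537271807549, 'cx': 259.634504566708, 'cy': 193.01144822301006, 'dist_coeffs': array([0.00910295, 0.        , 0.        , 0.        , 0.        ]), 'position': array([ 429.03402691, -338.75863029,  916.17796002]), 'rotation': array([-3.06905518, -0.00515895, -1.56353186])}
wrist {'fx': 281.6806802553879, 'fy': 281.6806802553879, 'cx': 256.56524289263535, 'cy': 192.6435579474625, 'dist_coeffs': array([-0.0492117,  0.       ,  0.       ,  0.       ,  0.       ]), 'position': array([ 252.28090125, -464.13275975,  383.39226461]), 'rotation': array([ 2.89137539e+00,  1.64596981e-03, -1.19757246e+00])}
```

View pics/scene0.png

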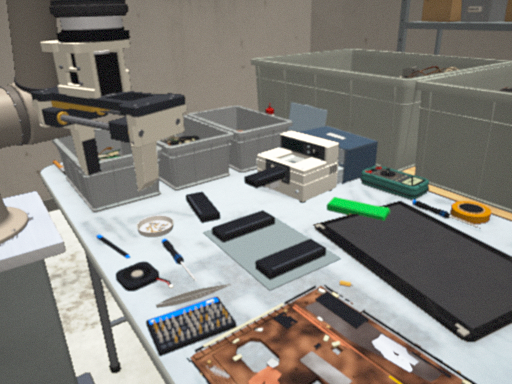

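View pics/top0.png

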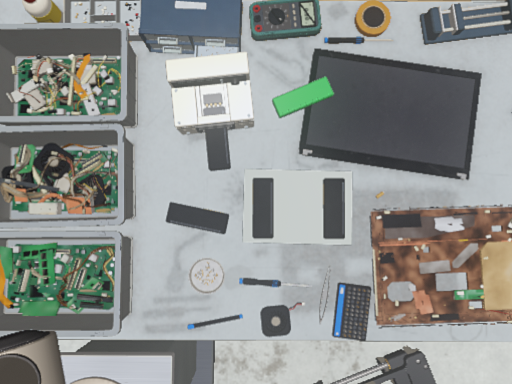

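View pics/wrist0.png

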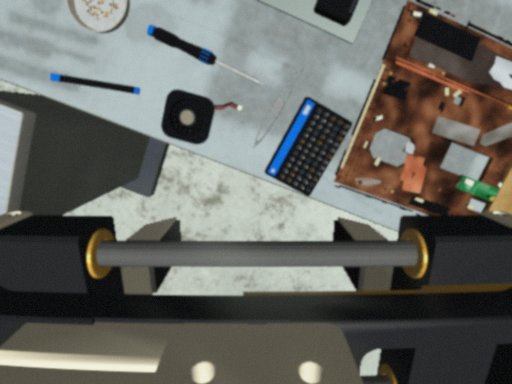

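```bash
cat > h.py <<'E'
from plant import bot
import numpy as np, cv2
from scipy.spatial.transform import Rotation as Ro
def R(r): return Ro.from_euler('xyz',r).as_matrix()
def world(n,d,m=None):
    m=m or bot.camera_model(n); K=np.array([[m['fx'],0,m['cx']],[0,m['fy'],m['cy']],[0,0,1.]])
    v,u=np.mgrid[0:384,0:512]; uv=np.stack([u,v],-1).reshape(-1,1,2).astype(float)
    n2=cv2.undistortPoints(uv,K,m['dist_coeffs']).reshape(384,512,2)
    c=np.dstack([n2*d[...,None],d]); return c@R(m['rotation']).T+m['position']
def ray(n,uv,z,m=None):
    m=m or bot.camera_model(n); K=np.array([[m['fx'],0,m['cx']],[0,m['fy'],m['cy']],[0,0,1.]])
    p=cv2.undistortPoints(np.array(uv,float).reshape(-1,1,2),K,m['dist_coeffs']).reshape(-1,2)
    r=np.c_[p,np.ones(len(p))]@R(m['rotation']).T
    return m['position']+r*((z-m['position'][2])/r[:,2])[:,None]
def rect(P):
    c,s,a=cv2.minAreaRect(P[:,:2].astype(np.float32)); 
    b=cv2.boxPoints((c,s,a)); e1=b[1]-b[0]; e2=b[2]-b[1]
    L=e1 if np.hypot(*e1)>np.hypot(*e2) else e2
    ang=np.degrees(np.arctan2(L[1],L[0]))%180
    return np.round(c,1),np.round(sorted(s),1),round(ang,2)
def tool():
    o=bot.get_obs(); T=R(o['tcp_rot']); return o,T
def delta(target,T,p):
    return T.T@(np.array(target)-p)/10
E
python3 - <<'E'
from h import *
o,T=tool(); print(o['time'],T.round(3))
p,d=bot.capture("top"); m=bot.camera_model("top"); W=world("top",d,m)
dark=(p.max(2)<70).astype(np.uint8)
for nm,(x0,y0,x1,y1) in dict(done=(203,122,235,175),next=(160,195,235,240),left=(248,172,280,245),right=(318,172,350,245)).items():
    M=np.zeros_like(dark);M[y0:y1,x0:x1]=dark[y0:y1,x0:x1]
    n,l,st,c=cv2.connectedComponentsWithStats(M); k=1+np.argmax(st[1:,4]); M=(l==k)
    z=W[M][:,2]; zt=np.percentile(z,80); uv=np.argwhere(M)[:,::-1]
    topm=M&(W[...,2]>zt-6)
    print(nm,st[k],'z',np.percentile(z,[5,50,95]).round(1),rect(W[topm]))
    # plane ray
for l in("pack_done","pack_next","pack_left","tester","window","rest","contacts","mat","screw_dish","driver"):
    print(l,[(np.round(q['point'],1),round(q['conf'],2)) for q in bot.spot_point("top",l)][:5])
# tester front etc
for (u,v) in [(209,100),(215,124),(190,128),(240,126),(208,65),(175,100),(248,100),(250,180),(300,205),(217,160),(207,275)]:
    print(u,v,W[v,u].round(1))
big=cv2.resize(p[40:180,150:280,::-1],None,fx=6,fy=6,interpolation=cv2.INTER_CUBIC)[:600]
cv2.imwrite("pics/topzoom.png",cv2.resize(p[50:180,150:290,::-1],None,fx=4.5,fy=4.5,interpolation=cv2.INTER_CUBIC))
E
```

```text
0.15 [[-0.     0.364 -0.931]
 [ 0.001 -0.931 -0.364]
 [-1.    -0.001 -0.   ]]
done [229 167   1   1   1] z [69.3 69.3 69.3] (array([ 542.9, -280.3]), array([0., 0.]), np.float32(0.0))
next [167 218   3   4   5] z [16.6 17.6 20.6] (array([ 435.7, -147.8]), array([2.4, 8. ]), np.float32(37.09))Traceback (most recent call last):
  File "<stdin>", line 7, in <module>
    return _wrapfunc(a, 'argmax', axis=axis, out=out, **kwds)
    return bound(*args, **kwds)
ValueError: attempt to get argmax of an empty sequence
```

```bash
python3 - <<'E'
from h import *
p,d=bot.capture("top"); m=bot.camera_model("top"); W=world("top",d,m)
print(p[200:220:10,255:272:4].tolist(), p.dtype,p[150,217],p[218,197])
dark=(p.max(2)<115).astype(np.uint8)
for nm,(x0,y0,x1,y1) in dict(done=(203,122,235,175),next=(160,195,235,240),left=(248,172,280,245),right=(318,172,350,245)).items():
    M=np.zeros_like(dark);M[y0:y1,x0:x1]=dark[y0:y1,x0:x1]
    n,l,st,c=cv2.connectedComponentsWithStats(M); k=1+np.argmax(st[1:,4]); M=(l==k)
    z=W[M][:,2]; zt=np.percentile(z,70)
    topm=M&(W[...,2]>zt-5)
    print(nm,st[k],'z',np.percentile(z,[5,50,95]).round(1),rect(W[topm]))
for l in("pack_done","pack_next","tester","window","rest","contacts","mat"):
    print(l,[(np.round(q['point'],1),round(q['conf'],2)) for q in bot.spot_point("top",l)][:5])
for (u,v) in [(209,100),(215,124),(190,128),(240,126),(208,65),(175,100),(248,100),(250,180),(300,205),(217,160),(207,275)]:
    print(u,v,W[v,u].round(1))
cv2.imwrite("pics/topzoom.png",cv2.resize(p[50:180,150:290,::-1],None,fx=4.5,fy=4.5,interpolation=cv2.INTER_CUBIC))
E
```

```text
[[[74, 77, 79], [74, 78, 80], [74, 78, 80], [76, 79, 81], [92, 97, 103]], [[72, 75, 78], [73, 77, 79], [74, 77, 79], [74, 77, 79], [91, 94, 100]]] uint8 [80 83 85] [70 72 76]
done [203 125  28  46 938] z [65.8 68.7 71.8] (array([ 581.4, -256.9]), array([48.6, 86.1]), np.float32(6.65))
next [ 166  203   63   31 1220] z [15.9 18.6 21. ] (array([ 434.4, -241.6]), array([ 42.7, 192.6]), np.float32(78.67))
left [ 253  178   20   60 1197] z [19.1 21.6 24.2] (array([ 463.8, -349.2]), array([ 40.7, 125.8]), np.float32(0.34))
right [ 323  179   22   59 1243] z [18.7 21.5 24.4] (array([ 464.3, -431.1]), array([124. , 184.1]), np.float32(89.55))
pack_done [(array([215.6, 141.4]), 0.92)]
pack_next [(array([198.3, 218.5]), 0.78), (array([303.8,  99.1]), 0.71)]
tester [(array([217.8, 132.2]), 0.7)]
window [(array([212.7, 127.9]), 0.79)]
rest []Traceback (most recent call last):
  File "<stdin>", line 12, in <module>
ValueError: it knows: driver, mat, pack_done, pack_left, pack_next, pack_right, rest, screw_dish, tester, window
```

```bash
python3 - <<'E'
from h import *
p,d=bot.capture("top"); m=bot.camera_model("top"); np.savez("top.npz",p=p,d=d)
W=world("top",d,m)
dark=(p.max(2)<100).astype(np.uint8)
for nm,(x0,y0,x1,y1,zt) in dict(done=(203,133,235,175,69),next=(160,195,235,240,19),left=(248,172,280,245,22),right=(318,172,350,245,22)).items():
    M=np.zeros_like(dark);M[y0:y1,x0:x1]=dark[y0:y1,x0:x1]
    n,l,st,c=cv2.connectedComponentsWithStats(M); k=1+np.argmax(st[1:,4]); M=(l==k)
    uv=np.argwhere(M)[:,::-1]; P=ray("top",uv,zt,m)
    print(nm,st[k],np.median(W[M][:,2]).round(1),rect(P), np.median(P,0).round(1))
def pt(u,v): 
    q=W[v-1:v+2,u-1:u+2].reshape(-1,3); return np.median(q,0).round(1)
for (u,v) in [(209,100),(185,110),(180,118),(245,115),(180,128),(190,128),(200,129),(215,126),(240,126),(208,65),(175,100),(248,100),(250,180),(300,205),(217,160),(207,275)]:
    print(u,v,pt(u,v))
cv2.imwrite("pics/topzoom.png",cv2.resize(p[50:180,150:290,::-1],None,fx=4.5,fy=4.5,interpolation=cv2.INTER_CUBIC))
E
```

```text
done [206 133  24  38 727] 68.6 (array([ 576.3, -257.1]), array([42.8, 76.4]), np.float32(6.05)) [ 575.4 -255.5   69. ]
next [ 166  203   63   31 1173] 18.5 (array([ 440.8, -210.6]), array([ 42.4, 127.9]), np.float32(78.86)) [ 440.5 -210.3   19. ]
left [ 253  178   20   60 1130] 21.6 (array([ 463.6, -349.2]), array([ 40.5, 125.2]), np.float32(0.41)) [ 462.2 -348.2   22. ]
right [ 324  179   21   59 1184] 21.5 (array([ 463.7, -501. ]), array([ 42.5, 123.6]), np.float32(179.78)) [ 461.1 -500.6   22. ]
209 100 [ 677.6 -239.1   79.7]
185 110 [ 654.9 -192.    85.8]
180 118 [ 638.6 -182.4   85.6]
245 115 [ 645.3 -312.2   86.9]
180 128 [ 623.  -178.6   63.4]
190 128 [ 625.4 -197.5   54.1]
200 129 [ 617.9 -221.7   79.9]
215 126 [ 623.9 -252.3   83.3]
240 126 [ 637.4 -299.8   26. ]
208 65 [ 732.8 -241.3  122.9]
175 100 [ 674.4 -171.7   86.1]
248 100 [ 676.2 -317.9   86.2]
250 180 [ 523.5 -321.8    4.6]
300 205 [ 470.1 -430.8    3. ]
217 160 [ 557.2 -255.8   68.1]
207 275 [ 318.5 -232.1    4.9]
```

View pics/topzoom.png

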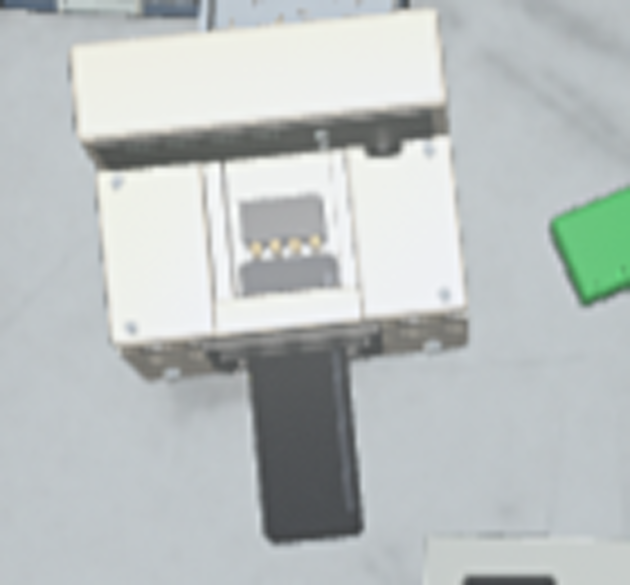

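```bash
python3 -m handwheel '[[[0,-0.6,-3.8,0],[0,-0.6,-3.8,0],[0,-0.6,-3.8,0],[0,-0.6,-3.8,0],[0.5,-0.6,-3.8,0],[0.5,-0.6,-3.8,0],[0.5,-0.6,-3.8,0],[0.5,-0.6,-3.8,0]]]' 1
python3 - <<'E'
from h import *
o,T=tool(); print(o['time'],o['tool_pos'],T.round(3))
W=None
z=np.load("top.npz");p,d=z['p'],z['d'];W=world("top",d,bot.camera_model("top"))
# hood top
M=np.zeros((384,512),bool);M[86:122,165:255]=1
M&=(abs(W[...,2]-86)<4)
M=cv2.morphologyEx(M.astype(np.uint8),cv2.MORPH_OPEN,np.ones((3,3)))
P=ray("top",np.argwhere(M)[:,::-1],86); print(len(P),rect(P))
# per-column lowest row => front edge line
e=[];s=[]
for u in range(176,250):
    r=np.where(M[:,u])[0]
    if len(r): e.append((u,r.max()))
E=ray("top",e,86); vx=cv2.fitLine(E[:,:2].astype(np.float32),cv2.DIST_HUBER,0,.01,.01).ravel(); print('front edge',vx, np.degrees(np.arctan2(vx[1],vx[0])))
l=[];r=[]
for v in range(95,120):
    q=np.where(M[v])[0]; l.append((q.min(),v)); r.append((q.max(),v))
for q in(l,r):
    Q=ray("top",q,86); f=cv2.fitLine(Q[:,:2].astype(np.float32),cv2.DIST_HUBER,0,.01,.01).ravel(); print(f,np.degrees(np.arctan2(f[1],f[0])))
# pack_done side edges via brightness
g=p.max(2)
E
```

```text
time: 1.22
tool_pos: [458.4, -332.3, 206.7]
tcp_rot: [1.794, 1.57, -0.975]
contact_force: [1.4, -0.0, 0.3]
grip_width: 92.0
1.2167 [ 458.38827669 -332.30547333  206.65326743] [[ 0.     0.364 -0.931]
 [-0.    -0.931 -0.364]
 [-1.     0.    -0.   ]]
1837 (array([ 668.5, -245.7]), array([ 71.4, 164.5]), np.float32(90.55))
front edge [ 4.0493932e-02 -9.9917978e-01  6.3376154e+02 -2.4041916e+02] -87.67923
[ 9.9293685e-01  1.1864398e-01  6.5633643e+02 -1.6832451e+02] 6.8138494
[ 9.952066e-01  9.779499e-02  6.629958e+02 -3.255921e+02] 5.6122093
```

```bash
python3 -m handwheel '[[[1,-0.6,-3.5,0],[1,-0.6,-3.5,0],[1,-0.6,-3.5,0],[0.5,0,0,0.089],[0,0,0,0.088],[0,0,0,0.088],[0,0,0,0]]]' 1
python3 - <<'E'
from h import *
o,T=tool(); print(o['time'],o['tool_pos'],T.round(3))
m=bot.camera_model("wrist");p,d=bot.capture("wrist");np.savez("w1.npz",p=p,d=d,**{k:np.array(v) for k,v in m.items()});print(m['position'],m['rotation'])
cv2.imwrite("pics/w1.png",p[:,:,::-1])
for l in("pack_done","window","rest"):
    for q in bot.spot_point("wrist",l)[:2]:
        print(l,np.round(q['point'],1),round(q['conf'],2),ray("wrist",q['point'],{'pack_done':50,'window':61.5,'rest':50}[l],m).round(1))
E
```

```text
time: 1.8
tool_pos: [548.3, -278.2, 171.4]
tcp_rot: [-0.542, 1.57, 2.705]
contact_force: [-0.7, -0.7, -0.0]
grip_width: 92.2
1.8 [ 548.30585935 -278.17571921  171.36652269] [[-0.     0.105 -0.994]
 [ 0.    -0.994 -0.105]
 [-1.    -0.     0.   ]]
[ 613.62317208 -270.67910112  328.48689275] [ 2.89064113e+00  6.91695393e-04 -1.46499781e+00]
pack_done [237.4 128.1] 0.58 [[ 604.7 -252.8   50. ]]
window [233.7 102.5] 0.82 [[ 627.5 -248.1   61.5]]
```

View pics/w1.png

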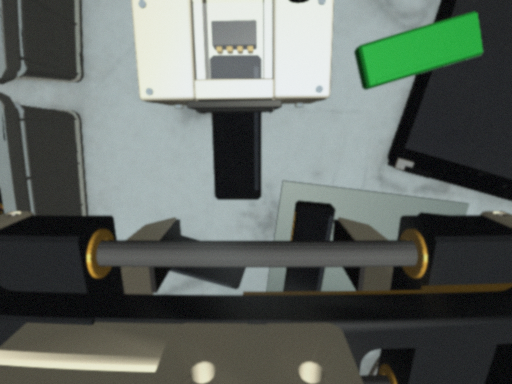

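The wrist view shows the station hood (cols 135–330, rows 0–105), the done pack sticking out at (213–260, 112–198), and the mat lower right. I'll measure the pack sides and the hood edges.

```bash
python3 - <<'E'
from h import *
z=np.load("w1.npz");p,d=z['p'],z['d'];m={k:z[k] for k in z.files if k not in'pd'}
m['fx'],m['fy'],m['cx'],m['cy']=[float(m[k]) for k in('fx','fy','cx','cy')]
g=p.max(2).astype(float)
def line(pts,zz):
    Q=ray("wrist",pts,zz,m)[:,:2]; f=cv2.fitLine(Q.astype(np.float32),cv2.DIST_HUBER,0,.01,.01).ravel(); return f.round(3),round(float(np.degrees(np.arctan2(f[1],f[0]))),2)
l=[];r=[]
for v in range(130,188):
    row=np.diff(g[v]); 
    a=205+np.argmin(row[205:225]); b=250+np.argmax(row[250:270]); l.append((a+.5,v)); r.append((b+.5,v))
print('packsides z69',line(l,69),line(r,69)); print(l[::15],r[::15])
b=[(u,190+np.argmax(np.diff(g[190:210,u]))+.5) for u in range(220,256)]
print('outer end z69',line(b,69))
hl=[];hr=[]
for v in range(15,90,2):
    row=np.diff(g[v]); hl.append((128+np.argmax(row[128:148])+.5,v)); hr.append((322+np.argmin(row[322:340])+.5,v))
print('hood',line(hl,86),line(hr,86))
hb=[(u,92+np.argmin(np.diff(g[92:112,u]))+.5) for u in list(range(150,200,3))+list(range(285,325,3))]
print('hood front',line(hb,86))
print(g[160,205:275].astype(int).tolist())
E
```

```text
packsides z69 (array([ 9.94000e-01,  1.07000e-01,  5.82776e+02, -2.33644e+02],
      dtype=float32), 6.17) (array([ 9.94000e-01,  1.09000e-01,  5.83078e+02, -2.77385e+02],
      dtype=float32), 6.25)
[(np.float64(212.5), 130), (np.float64(213.5), 145), (np.float64(213.5), 160), (np.float64(213.5), 175)] [(np.float64(260.5), 130), (np.float64(260.5), 145), (np.float64(260.5), 160), (np.float64(260.5), 175)]
outer end z69 (array([ 1.06000e-01, -9.94000e-01,  5.39867e+02, -2.60857e+02],
      dtype=float32), -83.92)
hood (array([ 9.93000e-01,  1.22000e-01,  6.57397e+02, -1.68144e+02],
      dtype=float32), 6.99) (array([ 9.93000e-01,  1.15000e-01,  6.62768e+02, -3.24872e+02],
      dtype=float32), 6.62)
hood front (array([ 1.15000e-01, -9.93000e-01,  6.29628e+02, -2.49261e+02],
      dtype=float32), -83.42)
[182, 184, 185, 185, 181, 184, 182, 161, 113, 56, 28, 20, 18, 27, 26, 18, 23, 24, 21, 19, 17, 19, 23, 21, 23, 22, 21, 21, 25, 22, 21, 19, 20, 21, 23, 18, 20, 22, 25, 23, 19, 21, 18, 18, 21, 24, 21, 29, 29, 37, 45, 51, 48, 39, 36, 71, 128, 165, 180, 181, 182, 181, 181, 179, 183, 180, 182, 182, 180, 182]
```

```bash
python3 -m handwheel '[[[0,-0.97,-2.3,-0.005],[2,-0.96,-2.3,0],[3.5,0,0,0],[3.5,0,0,0],[1.8,0,0,0],[1.04,0,0,0],[0,0,0,0]]]' 1
python3 - <<'E'
from h import *
o,T=tool(); print(o['time'],o['tool_pos'],T.round(3))
p,d=bot.capture("wrist");cv2.imwrite("pics/w2.png",p[:,:,::-1])
p,d=bot.capture("scene");cv2.imwrite("pics/s2.png",cv2.resize(p[80:240,180:400,::-1],None,fx=3.5,fy=3.5))
E
```

```text
time: 2.58
tool_pos: [590.4, -253.8, 50.9]
tcp_rot: [-0.621, 1.566, 2.634]
contact_force: [1.6, 0.4, -0.4]
grip_width: 91.7
2.5833 [ 590.42427013 -253.77567486   50.92913983] [[-0.004  0.113 -0.994]
 [ 0.002 -0.994 -0.113]
 [-1.    -0.003  0.004]]
```

View pics/w2.png

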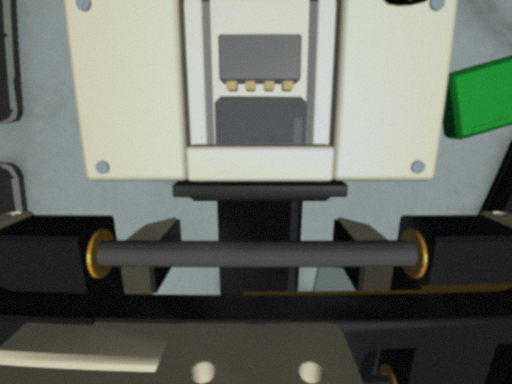

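View pics/s2.png

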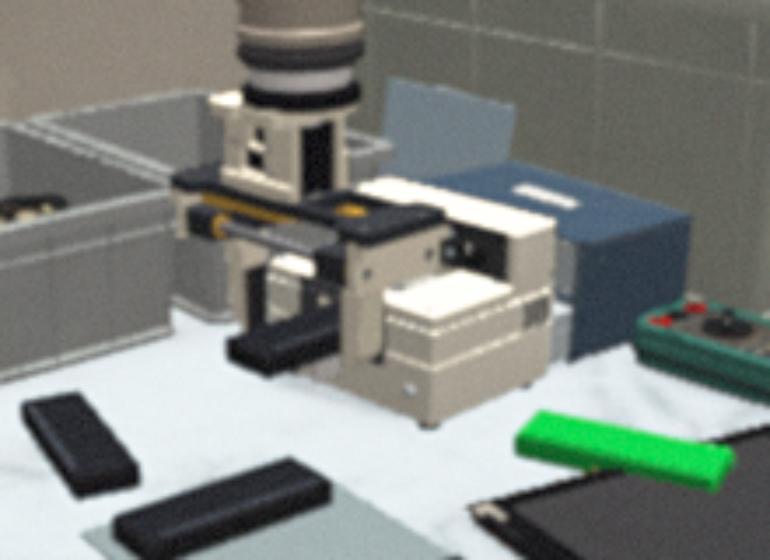

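The jaws straddle the done pack, roughly centred (pack cols 218–300 between fingers at 150 and 365). Close now.

```bash
python3 -m handwheel '[[[-0.1,0,0,0],[0,0,0,0],[0,0,0,0],[0,0,0,0],[0,0,0,0],[0,0,0,0]]]' 0
python3 - <<'E'
from h import *
o,T=tool(); print(o['time'],o['tool_pos'],T.round(3),o['contact_force'])
E
```

```text
time: 3.18
tool_pos: [591.8, -254.3, 54.6]
tcp_rot: [2.351, 1.57, -0.678]
contact_force: [0.8, -0.3, 0.3]
grip_width: 56.2
3.1833 [ 591.77840904 -254.3334017    54.62724399] [[ 0.     0.113 -0.994]
 [-0.    -0.994 -0.113]
 [-1.     0.    -0.   ]] [ 0.75179699 -0.26574145  0.32501742]
```

```bash
python3 -m handwheel '[[[0,0,0,0],[0,0,0,0],[0,0,0,0],[0,0,0,0]]]' 0
python3 - <<'E'
from h import *
o,T=tool(); print(o['time'],o['tool_pos'],o['contact_force'],o['grip_width'])
E
```

```text
time: 3.52
tool_pos: [591.7, -254.3, 54.3]
tcp_rot: [1.377, 1.571, -1.652]
contact_force: [0.9, 0.3, 0.0]
grip_width: 45.1
3.5167 [ 591.70328267 -254.30940963   54.33697335] [0.89114194 0.29365253 0.03314545] 45.10692893762295
```

```bash
python3 -m handwheel '[[[0,0,1,0],[0,0,2,0],[0,0,2,0],[0,0,2,0],[0,0,2,0],[-0.5,0,2,0],[-1,0,0,0],[0,0,0,0]]]' 0
python3 - <<'E'
from h import *
o,T=tool(); print(o['time'],o['tool_pos'],o['contact_force'],o['grip_width'],T.round(3))
p,d=bot.capture("wrist");cv2.imwrite("pics/w3.png",p[:,:,::-1])
E
```

```text
time: 4.18
tool_pos: [482.6, -267.4, 70.9]
tcp_rot: [2.415, 1.568, -0.615]
contact_force: [2.4, -0.5, -2.4]
grip_width: 45.2
4.1833 [ 482.61544025 -267.39748018   70.88303254] [ 2.35570007 -0.47283226 -2.3691986 ] 45.202578787577394 [[ 0.002  0.111 -0.994]
 [-0.001 -0.994 -0.111]
 [-1.     0.002 -0.002]]
```

View pics/w3.png

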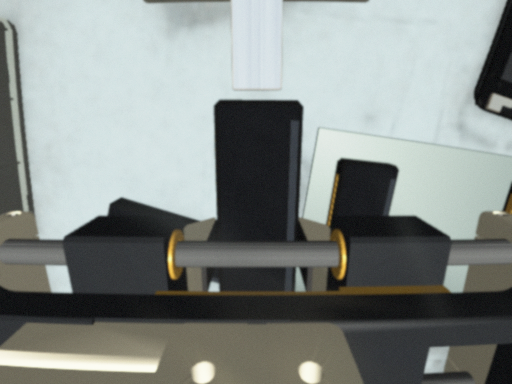

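The pack is clear of window and rest, straight in the jaws (cols 215–302). Carry it over to the gap.

```bash
python3 -m handwheel '[[[-1,0,0,0.112],[0,1.5,0.5,0],[0,3,0.5,0],[0,3.5,0.7,0],[0,3.5,0.7,0],[0,3,0.5,0],[0,1.4,0.3,0],[0,0,0,0]]]' 0
python3 - <<'E'
from h import *
o,T=tool(); print(o['time'],o['tool_pos'],o['contact_force'],o['grip_width'],T.round(3))
m=bot.camera_model("wrist");p,d=bot.capture("wrist");cv2.imwrite("pics/w4.png",p[:,:,::-1]);np.savez("w4.npz",p=p,d=d)
p,d=bot.capture("scene");cv2.imwrite("pics/s4.png",p[:,:,::-1])
g=p
E
```

```text
time: 4.9
tool_pos: [450.3, -428.8, 78.7]
tcp_rot: [1.936, 1.569, -1.208]
contact_force: [-0.3, 1.1, -1.8]
grip_width: 45.0
4.9 [ 450.30676051 -428.8282726    78.68207746] [-0.32779558  1.07363584 -1.8017379 ] 45.01841254070571 [[ 0.001 -0.002 -1.   ]
 [-0.002 -1.     0.002]
 [-1.     0.002 -0.001]]
```

View pics/w4.png

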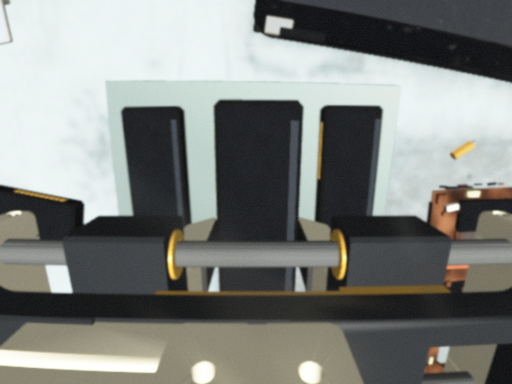

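View pics/s4.png

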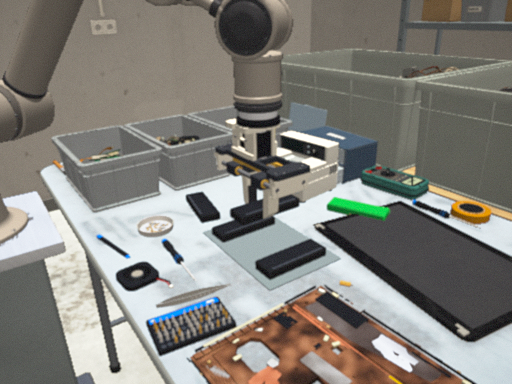

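```bash
python3 - <<'E'
from h import *
o,T=tool(); print(o['time'],o['tool_pos'])
m=bot.camera_model("wrist")
print(ray("wrist",[[155,107],[350,107],[122,150],[186,150],[172,150],[319,150],[382,150]],22,m).round(1))
print(ray("wrist",[[258,100],[215,150],[302,150]],93.3,m).round(1))
E
```

```text
5.0 [ 450.74418931 -425.05491212   78.53114887]
[[ 526.5 -349.7   22. ]
 [ 526.6 -492.8   22. ]
 [ 495.2 -321.5   22. ]
 [ 494.9 -370.9   22. ]
 [ 495.  -360.2   22. ]
 [ 495.  -471.5   22. ]
 [ 495.3 -519.8   22. ]]
[[ 526.2 -425.1   93.3]
 [ 502.1 -403.5   93.3]
 [ 502.1 -447.3   93.3]]
```

Ends agree (526.2 against 526.5 mm) and the pack sits mid-gap. Lower it.

```bash
python3 -m handwheel '[[[1,0,0,0],[2,0,0,0],[2,0,0,0],[1.2,0,0,0],[0.6,0,0,0],[0.2,0,0,0],[0,0,0,0],[0,0,0,0]]]' 0
python3 - <<'E'
from h import *
o,T=tool(); print(o['time'],o['tool_pos'],o['contact_force'],o['grip_width'],T.round(3))
E
```

```text
time: 5.67
tool_pos: [451.1, -425.9, 10.2]
tcp_rot: [2.27, 1.569, -0.87]
contact_force: [0.3, -0.5, -1.3]
grip_width: 44.9
5.6667 [ 451.14573168 -425.93915876   10.17038679] [ 0.31291846 -0.50042375 -1.26939563] 44.91475351134591 [[ 0.001  0.001 -1.   ]
 [-0.001 -1.    -0.001]
 [-1.     0.001 -0.001]]
```

```bash
python3 -m handwheel '[[[0.1,0,0,0],[0.1,0,0,0],[0.05,0,0,0],[0,0,0,0]]]' 0; python3 -m handwheel '[[[0.05,0,0,0],[0.05,0,0,0],[0,0,0,0]]]' 0
```

```text
time: 6.0
tool_pos: [450.7, -426.0, 7.3]
tcp_rot: [2.264, 1.57, -0.877]
contact_force: [0.1, 0.2, 0.6]
grip_width: 44.9
time: 6.25
tool_pos: [450.7, -426.0, 7.3]
tcp_rot: [2.19, 1.57, -0.951]
contact_force: [-2.7, 2.3, 8.4]
grip_width: 45.0
```

On the mat (8 N up). Open partly so that the finger backs stay clear of the neighbours.

```bash
python3 -m handwheel '[[[0,0,0,0],[0,0,0,0],[0,0,0,0],[0,0,0,0]]]' 0.58; python3 -m handwheel '[[[-0.5,0,0,0],[-2,0,0,0],[-3,0,0,0],[-3,0,0,0],[0,0,0,0]]]' 0.58
python3 - <<'E'
from h import *
p,d=bot.capture("wrist");cv2.imwrite("pics/w5.png",p[:,:,::-1])
E
```

```text
time: 6.58
tool_pos: [450.5, -425.8, 5.8]
tcp_rot: [1.882, 1.571, -1.259]
contact_force: [-0.6, -0.3, 0.5]
grip_width: 52.8
time: 7.0
tool_pos: [452.9, -428.4, 97.4]
tcp_rot: [2.26, 1.56, -0.881]
contact_force: [1.2, -0.1, 1.0]
grip_width: 53.4
```

View pics/w5.png

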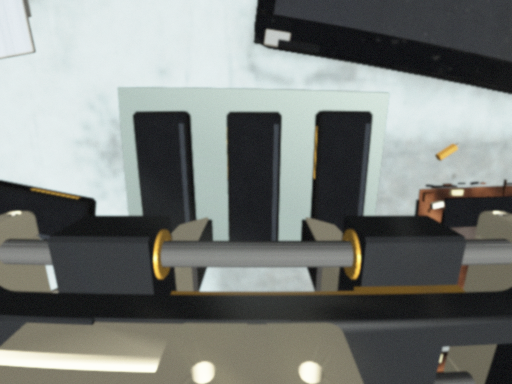

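The done pack (228–280) lies square mid-way between the others (135–190, 316–372), end rows 110–112. Now the waiting pack.

```bash
python3 -m handwheel '[[[0,-3.8,0.4,0],[0,-3.8,0.4,0],[0,-3.8,0.4,0],[0,-3.8,0.4,0],[0,-3.4,0,0],[0,0,0,-0.12],[0,0,0,-0.12],[0,0,0,-0.12]]]' 1; python3 -m handwheel '[[[0,0,0,-0.12],[0,0,0,-0.12],[0,0,0,-0.12],[0,0,0,-0.12],[0,0,0,-0.12],[0,0,0,-0.12],[0,0,0,-0.12],[0,0,0,-0.056]]]' 1; python3 -m handwheel '[[[0,0,0,0],[0,0,0,0]]]' 1
python3 - <<'E'
from h import *
o,T=tool(); print(o['time'],o['tool_pos'],T.round(3),np.degrees(np.arctan2(T[1,1],T[0,1])))
m=bot.camera_model("wrist");p,d=bot.capture("wrist");cv2.imwrite("pics/w6.png",p[:,:,::-1]);np.savez("w6.npz",p=p,d=d,**{k:np.array(v) for k,v in m.items()})
p,d=bot.capture("top");cv2.imwrite("pics/t6.png",p[:,:,::-1])
E
```

```text
time: 7.72
tool_pos: [434.1, -238.6, 90.3]
tcp_rot: [-0.944, 1.57, 2.566]
contact_force: [-0.1, -0.1, 0.4]
grip_width: 91.9
time: 8.38
tool_pos: [433.8, -239.3, 90.0]
tcp_rot: [-1.87, 1.569, 2.535]
contact_force: [-0.3, -0.4, -0.7]
grip_width: 92.0
time: 8.55
tool_pos: [434.0, -239.4, 90.2]
tcp_rot: [-1.848, 1.57, 2.548]
contact_force: [-0.3, 0.3, -0.2]
grip_width: 91.8
8.55 [ 434.01091716 -239.41047991   90.21969669] [[-0.001  0.95  -0.311]
 [ 0.001 -0.311 -0.95 ]
 [-1.    -0.001 -0.   ]] -18.106565643687425
```

View pics/w6.png

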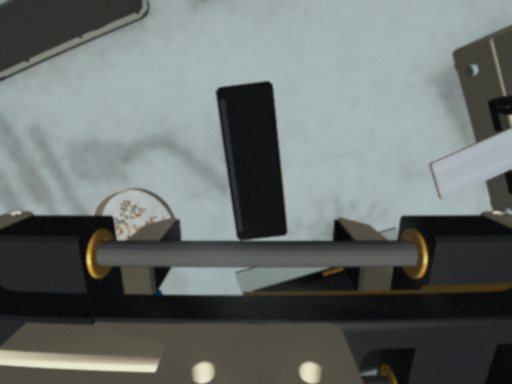

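View pics/t6.png

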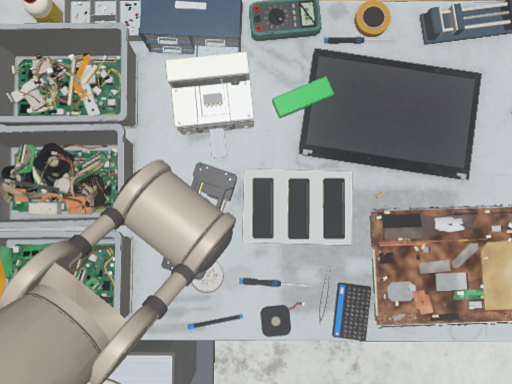

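Wrist view: the waiting pack is at (218–286, 82–240), the only black pack on the bare table and between bins and station. The green one is elsewhere, and the two on the mat are excluded. Measure it.

```bash
python3 - <<'E'
from h import *
z=np.load("w6.npz");p,d=z['p'],z['d'];m={k:z[k] for k in z.files if k not in'pd'}
for k in('fx','fy','cx','cy'): m[k]=float(m[k])
g=p.max(2); M=np.zeros((384,512),np.uint8); M[75:245,205:295]=(g<90)[75:245,205:295]
M[238:]=0
n,l,st,c=cv2.connectedComponentsWithStats(M);k=1+np.argmax(st[1:,4]);print(st[k])
P=ray("wrist",np.argwhere(l==k)[:,::-1],19,m);print(rect(P),bot.camera_model("wrist")['position'])
b=cv2.boxPoints(cv2.minAreaRect(P[:,:2].astype(np.float32)));print(b.round(1))
cv2.imwrite("pics/w6z.png",cv2.resize(p[70:250,190:300,::-1],None,fx=3.3,fy=3.3))
E
```

```text
[ 216   82   71  156 8172]
(array([ 440.2, -208.5]), array([ 43.6, 126.8]), np.float32(78.82)) [ 454.22944639 -176.0881438   247.64783106]
[[ 406.5 -266.5]
 [ 449.3 -275. ]
 [ 473.9 -150.5]
 [ 431.1 -142.1]]
```

View pics/w6z.png

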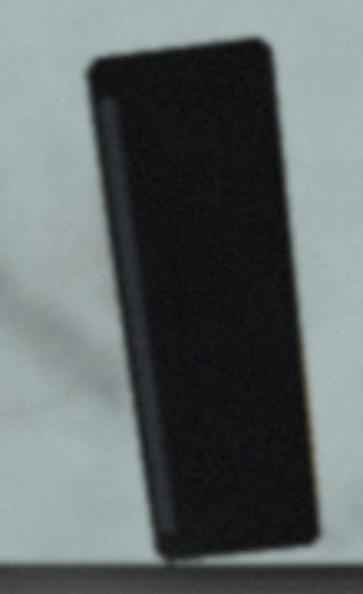

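```bash
python3 -m handwheel '[[[0,0.05,0,-0.12],[2,0,0,0],[3,0,0,0],[2,0,0,0],[1,0,0,0],[0.5,0,0,0],[0,0,0,0],[0,0,0,0]]]' 1
python3 - <<'E'
from h import *
o,T=tool(); print(o['time'],o['tool_pos'],np.degrees(np.arctan2(T[1,1],T[0,1])))
E
```

```text
time: 9.32
tool_pos: [435.3, -240.2, 6.5]
tcp_rot: [1.054, 1.57, -0.711]
contact_force: [-0.3, -0.2, 0.8]
grip_width: 92.0
9.3167 [ 435.32274746 -240.20650596    6.45279725] -11.134162921474024
```

```bash
python3 -m handwheel '[[[0.1,0,0,0],[0,0,0,0],[0,0,0,0],[0,0,0,0],[0,0,0,0],[0,0,0,0],[0,0,0,0],[0,0,0,0]]]' 0; python3 -m handwheel '[[[0,0,0,0],[0,0,0,0],[0,0,0,0]]]' 0
```

```text
time: 9.98
tool_pos: [434.9, -239.9, 4.9]
tcp_rot: [0.888, 1.571, -0.877]
contact_force: [-0.1, 0.6, 0.8]
grip_width: 44.9
time: 10.23
tool_pos: [434.9, -239.9, 4.9]
tcp_rot: [0.886, 1.571, -0.879]
contact_force: [0.1, 0.9, 1.5]
grip_width: 44.9
```

```bash
python3 -m handwheel '[[[-1,0,0,0],[-2,0,0,0],[-3,0,0,0],[-2,0,0,0.06],[0,0,0,0.11],[0,0,0,0.11],[0,0,0,0.11],[0,0,0,0.11]]]' 0; python3 -m handwheel '[[[0,0,0,0.11],[0,0,0,0.11],[0,0,0,0.11],[0,0,0,0.11],[0,0,0,0.11],[0,0,0,0.11],[0,0,0,0.11],[0,0,0,0]]]' 0
python3 -m handwheel '[[[0,0,0,0]]]' 0
python3 - <<'E'
from h import *
o,T=tool(); print(o['time'],o['tool_pos'],T.round(3),np.degrees(np.arctan2(T[1,1],T[0,1])),np.arctan2(T[1,1],T[0,1])+np.radians(83.6))
E
```

```text
time: 10.9
tool_pos: [434.6, -239.7, 85.4]
tcp_rot: [-0.569, 1.571, -2.839]
contact_force: [-0.2, 0.3, -2.1]
grip_width: 44.8
time: 11.57
tool_pos: [434.6, -239.7, 85.1]
tcp_rot: [-0.524, 1.57, 2.721]
contact_force: [0.5, -0.2, -3.5]
grip_width: 45.4
time: 11.65
tool_pos: [434.6, -239.7, 85.0]
tcp_rot: [-0.469, 1.57, 2.783]
contact_force: [-0.1, -0.3, -2.7]
grip_width: 45.1
11.65 [ 434.638229   -239.70471689   85.03107651] [[-0.     0.11  -0.994]
 [ 0.    -0.994 -0.11 ]
 [-1.    -0.     0.   ]] -83.68986261563788 -0.0015683985173353676
```

```bash
python3 -m handwheel '[[[0,1.6,-1.85,0],[0.5,1.6,-1.85,0],[0,0,0,0],[0,0,0,0],[0,0,0,0]]]' 0
python3 - <<'E'
from h import *
o,T=tool(); print(o['time'],o['tool_pos'],np.degrees(np.arctan2(T[1,1],T[0,1])))
m=bot.camera_model("wrist");p,d=bot.capture("wrist");cv2.imwrite("pics/w7.png",p[:,:,::-1]);np.savez("w7.npz",p=p,d=d,**{k:np.array(v) for k,v in m.items()})
W=world("wrist",d,m)
for v in range(105,215,12): print(v,np.median(W[v-1:v+2,235:270].reshape(-1,3),0).round(1))
p,d=bot.capture("scene");cv2.imwrite("pics/s7.png",cv2.resize(p[80:240,150:370,::-1],None,fx=3.5,fy=3.5))
E
```

```text
time: 12.07
tool_pos: [474.2, -267.1, 79.4]
tcp_rot: [-0.727, 1.569, 2.523]
contact_force: [-0.9, 0.5, -3.8]
grip_width: 44.7
12.0667 [ 474.21422246 -267.074021     79.42972608] -83.7712461371971
105 [ 546.8 -256.2   92.2]
117 [ 541.  -256.9   92.2]
129 [ 535.2 -257.4   92.2]
141 [ 529.4 -258.6   92.4]
153 [ 523.3 -258.7   92.2]
165 [ 517.2 -259.4   92.3]
177 [ 510.9 -259.9   92.3]
189 [ 504.5 -260.6   92.3]
201 [ 498.  -261.3   92.5]
213 [ 491.2 -262.1   92.6]
```

View pics/w7.png

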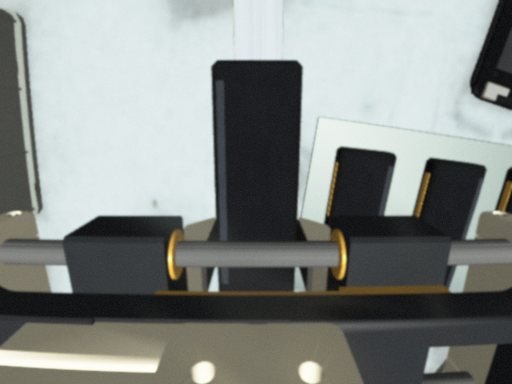

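View pics/s7.png

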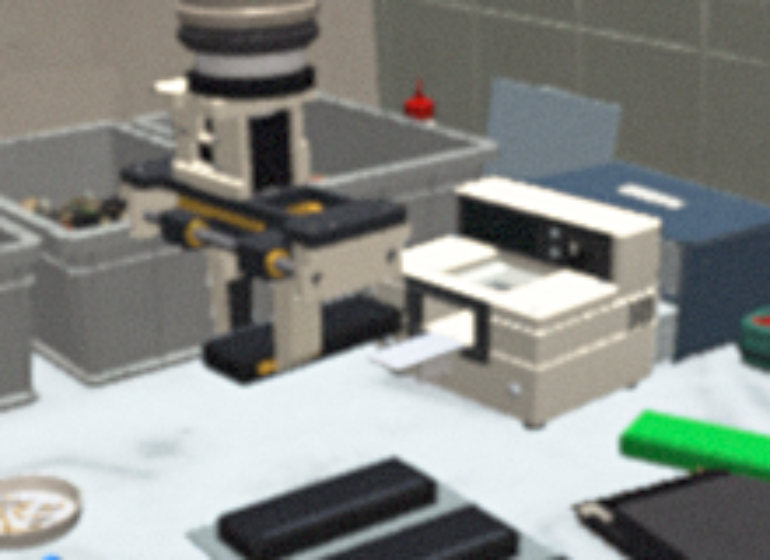

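```bash
python3 - <<'E'
from h import *
z=np.load("w7.npz");p,d=z['p'],z['d'];m={k:z[k] for k in z.files if k not in'pd'}
for k in('fx','fy','cx','cy'): m[k]=float(m[k])
g=p.astype(int).sum(2)
for v in(10,25,40,50): print(g[v,225:295:1].tolist())
u=np.array([.994,.111]);n=np.array([-.111,.994])
def show(a,zz):
    q=ray("wrist",a,zz,m)[:,:2]-np.array([591.7,-254.3]); print((q@u).round(1),(q@n).round(1))
show([[212,120],[301,120],[258,61]],92.3)
show([[214,62+30],[302,92]],92.3)
E
```

```text
[590, 599, 606, 610, 608, 613, 610, 614, 629, 660, 686, 693, 693, 691, 690, 694, 695, 695, 694, 693, 692, 697, 689, 687, 685, 684, 677, 680, 694, 691, 694, 689, 689, 693, 688, 686, 689, 691, 691, 694, 690, 695, 698, 696, 700, 699, 700, 696, 689, 692, 687, 683, 678, 681, 683, 681, 674, 644, 632, 635, 647, 645, 650, 653, 647, 653, 654, 660, 660, 659]
[672, 674, 676, 675, 682, 679, 673, 668, 641, 640, 675, 687, 692, 694, 696, 699, 698, 695, 696, 699, 699, 696, 690, 693, 687, 686, 684, 682, 692, 693, 695, 693, 687, 689, 684, 684, 684, 692, 694, 694, 690, 691, 697, 696, 699, 694, 696, 692, 696, 690, 689, 687, 683, 684, 689, 684, 669, 641, 629, 657, 674, 678, 679, 679, 676, 680, 681, 677, 677, 675]
[689, 688, 689, 694, 689, 688, 681, 679, 655, 665, 679, 696, 687, 694, 695, 697, 699, 699, 702, 697, 696, 697, 694, 690, 689, 688, 680, 686, 689, 691, 694, 692, 692, 692, 689, 685, 685, 694, 696, 698, 692, 694, 702, 704, 703, 697, 700, 695, 698, 691, 692, 686, 684, 686, 687, 681, 675, 658, 654, 672, 672, 679, 682, 681, 682, 679, 680, 685, 684, 682]
[690, 688, 686, 691, 691, 695, 691, 689, 686, 681, 684, 692, 689, 695, 697, 698, 701, 700, 703, 697, 699, 703, 698, 694, 690, 686, 686, 684, 686, 689, 691, 690, 693, 690, 691, 686, 687, 696, 696, 700, 696, 697, 698, 703, 702, 698, 698, 697, 697, 692, 691, 687, 688, 686, 690, 685, 680, 677, 682, 680, 681, 685, 682, 686, 685, 685, 683, 687, 693, 691]
[-52.  -52.1 -24.6] [ 23.1 -21.3   0.1]
[-38.7 -38.8] [ 21.6 -21.3]
```

```bash
python3 - <<'E'
from h import *
z=np.load("w7.npz");m={k:z[k] for k in z.files if k not in'pd'}
for k in('fx','fy','cx','cy'): m[k]=float(m[k])
u=np.array([.994,.111]);n=np.array([-.111,.994])
def show(a,zz):
    q=ray("wrist",a,zz,m)[:,:2]-np.array([591.7,-254.3]); print((q@u).round(1),(q@n).round(1),(q@n).mean().round(2))
show([[233.5,10],[282.3,10]],50)
show([[234,25],[282,25]],50)
show([[234,40],[282,40]],50)
o,T=tool();q=o['tool_pos'][:2]-np.array([591.7,-254.3]);print(o['tool_pos'],q@u,q@n,o['time'])
E
```

```text
[12.4 12.3] [ 14.6 -14.6] 0.01
[4.1 4. ] [ 14.4 -14.5] -0.04
[-4.4 -4.5] [ 14.6 -14.6] -0.03
[ 474.22120561 -267.05624169   79.76737251] -118.18986444840714 0.36044194098605437 12.1667
```

```bash
python3 -m handwheel '[[[1,0.03,0,0],[1,0,0,0],[0.35,0,0,0],[0,0,0,0],[0,0,0,0]]]' 0
python3 - <<'E'
from h import *
o,T=tool(); print(o['time'],o['tool_pos'],np.degrees(np.arctan2(T[1,1],T[0,1])),o['contact_force'])
p,d=bot.capture("scene");cv2.imwrite("pics/s8.png",cv2.resize(p[110:220,200:370,::-1],None,fx=4.5,fy=4.5,interpolation=cv2.INTER_CUBIC))
E
```

```text
time: 12.58
tool_pos: [474.8, -267.8, 55.9]
tcp_rot: [-0.753, 1.57, 2.496]
contact_force: [0.9, -0.2, -1.8]
grip_width: 45.0
12.5833 [ 474.81347958 -267.79701911   55.85923429] -83.87466935950275 [ 0.93403012 -0.22963757 -1.78259798]
```

View pics/s8.png

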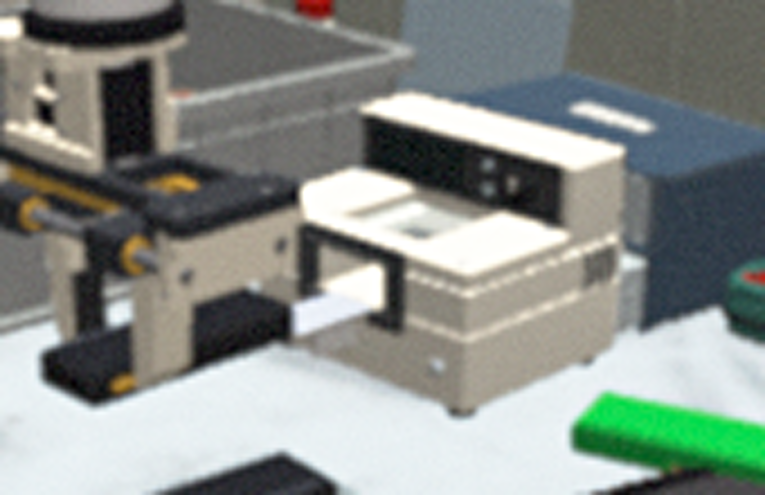

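```bash
python3 -m handwheel '[[[0,0,-1,-0.003],[0,0,-1.5,0],[0,0,-1.5,0],[0,0,-1,0],[0,0,-0.5,0],[0,0,-0.5,0],[0,0,0,0]]]' 0
python3 - <<'E'
from h import *
o,T=tool(); print(o['time'],o['tool_pos'],np.degrees(np.arctan2(T[1,1],T[0,1])),o['contact_force'],o['moment'])
u=np.array([.994,.111]);n=np.array([-.111,.994]);q=o['tool_pos'][:2]-np.array([591.7,-254.3]);print(q@u,q@n)
p,d=bot.capture("wrist");cv2.imwrite("pics/w9.png",p[:,:,::-1])
E
```

```text
time: 13.22
tool_pos: [535.6, -261.3, 56.4]
tcp_rot: [2.56, 1.57, -0.471]
contact_force: [0.3, -0.5, -2.7]
grip_width: 45.1
13.2167 [ 535.62108877 -261.30356295   56.35325858] -83.67444553799041 [ 0.34876175 -0.5297863  -2.73341801] [0.02527277 0.11023456 0.00639075]
-56.51983324675434 -0.7367824305529789
```

View pics/w9.png

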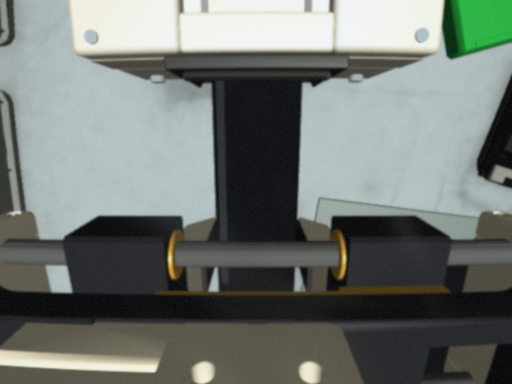

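No contact force; the lead end is just in the window. Trim 0.6 mm sideways and go on.

```bash
python3 -m handwheel '[[[0,-0.06,-0.3,0],[0,0,-0.7,0],[0,0,-0.7,0],[0,0,-0.7,0],[0,0,-0.6,0],[0,0,-0.5,0],[0,0,0,0]]]' 0
python3 - <<'E'
from h import *
o,T=tool(); print(o['time'],o['tool_pos'],np.degrees(np.arctan2(T[1,1],T[0,1])),o['contact_force'],o['moment'])
u=np.array([.994,.111]);n=np.array([-.111,.994]);q=o['tool_pos'][:2]-np.array([591.7,-254.3]);print(q@u,q@n)
E
```

```text
time: 13.85
tool_pos: [570.6, -256.9, 56.3]
tcp_rot: [2.604, 1.57, -0.427]
contact_force: [-0.7, 0.2, -2.8]
grip_width: 44.7
13.85 [ 570.62531885 -256.90159928   56.26649898] -83.6751429842155 [-0.66655687  0.19804571 -2.78793277] [0.02560867 0.13878724 0.03301704]
-21.237010586864404 -0.24670007406131714
```

```bash
python3 -m handwheel '[[[0,0,-0.4,0],[0,0,-0.3,0],[0,0,-0.2,0],[0,0,0,0],[0,0,0,0]]]' 0
python3 - <<'E'
from h import *
o,T=tool(); print(o['time'],o['tool_pos'],np.degrees(np.arctan2(T[1,1],T[0,1])),o['contact_force'],o['moment'])
u=np.array([.994,.111]);n=np.array([-.111,.994]);q=o['tool_pos'][:2]-np.array([591.7,-254.3]);print(q@u,q@n)
p,d=bot.capture("wrist");cv2.imwrite("pics/w10.png",p[:,:,::-1])
E
```

```text
time: 14.27
tool_pos: [577.8, -256.1, 56.1]
tcp_rot: [-0.29, 1.569, 2.962]
contact_force: [-3.1, -0.3, -2.6]
grip_width: 44.8
14.2667 [ 577.79021824 -256.06235243   56.07942464] -83.70744027648496 [-3.13827272 -0.25383171 -2.62925539] [-0.06239888  0.62305835  0.03865764]
-14.02194419050457 -0.2077925389376135
```

View pics/w10.png

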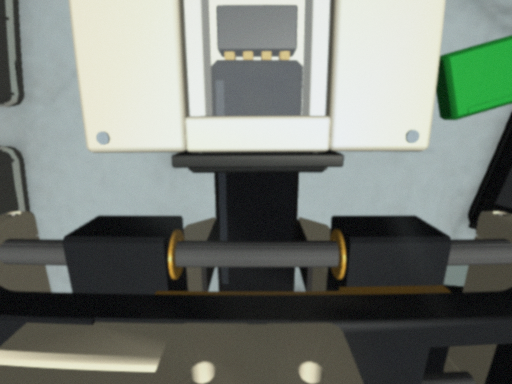

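Spring contact touched (3.1 N); pack edge meets the brass pads at row ~58. Press further.

```bash
python3 -m handwheel '[[[0,0,-0.2,0],[0,0,-0.2,0],[0,0,-0.1,0],[0,0,0,0],[0,0,0,0],[0,0,0,0]]]' 0
python3 - <<'E'
from h import *
u=np.array([.994,.111]);n=np.array([-.111,.994])
for i in range(3):
    o,T=tool(); q=o['tool_pos'][:2]-np.array([591.7,-254.3]);print(o['time'],q@u,q@n,o['contact_force'],np.degrees(np.arctan2(T[1,1],T[0,1])))
    p,d=bot.capture("wrist")
cv2.imwrite("pics/w11.png",p[:,:,::-1])
E
```

```text
time: 14.82
tool_pos: [583.2, -255.5, 56.2]
tcp_rot: [-0.288, 1.57, 2.964]
contact_force: [-5.0, -1.3, -3.2]
grip_width: 45.1
14.8167 -8.616573370089512 -0.23662129351200054 [-5.00220336 -1.3273914  -3.23164957] -83.71009119554535
14.8667 -8.607824056688212 -0.20969818190899267 [-4.97738949  0.40726551 -3.53007487] -83.70726172558754
14.9167 -8.615696155559533 -0.2370697895641572 [-5.23175445  0.15773163 -2.72406952] -83.71205077160772
```

```bash
python3 -m handwheel '[[[0,0,-0.1,0],[0,0,-0.08,0],[0,0,0,0],[0,0,0,0],[0,0,0,0],[0,0,0,0]]]' 0
python3 - <<'E'
from h import *
u=np.array([.994,.111]);n=np.array([-.111,.994]);f=[]
for i in range(8):
    o,T=tool(); q=o['tool_pos'][:2]-np.array([591.7,-254.3]);f.append(np.r_[q@u,q@n,o['contact_force'],np.degrees(np.arctan2(T[1,1],T[0,1]))])
    m=bot.camera_model("wrist");p,d=bot.capture("wrist")
print(o['time'],np.mean(f,0).round(2),'F along u',np.mean(f,0)[2:4]@u,o['grip_width'])
cv2.imwrite("pics/w12.png",cv2.resize(p[0:180,60:460,::-1],None,fx=2,fy=2,interpolation=cv2.INTER_CUBIC))
p,d=bot.capture("top");cv2.imwrite("pics/t12.png",cv2.resize(p[40:270,140:370,::-1],None,fx=2.6,fy=2.6))
p,d=bot.capture("scene");cv2.imwrite("pics/s12.png",cv2.resize(p[100:300,180:400,::-1],None,fx=3,fy=3))
E
```

```text
time: 15.47
tool_pos: [584.9, -255.3, 56.2]
tcp_rot: [-0.219, 1.57, 3.032]
contact_force: [-3.8, -1.2, -1.5]
grip_width: 44.8
15.8167 [ -6.91  -0.22  -5.4   -0.68  -2.53 -83.71] F along u -5.446039860678233 44.87604043570723
```

View pics/w12.png

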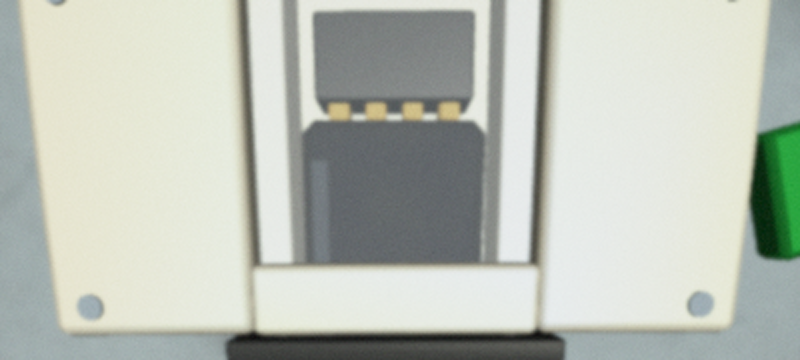

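View pics/t12.png

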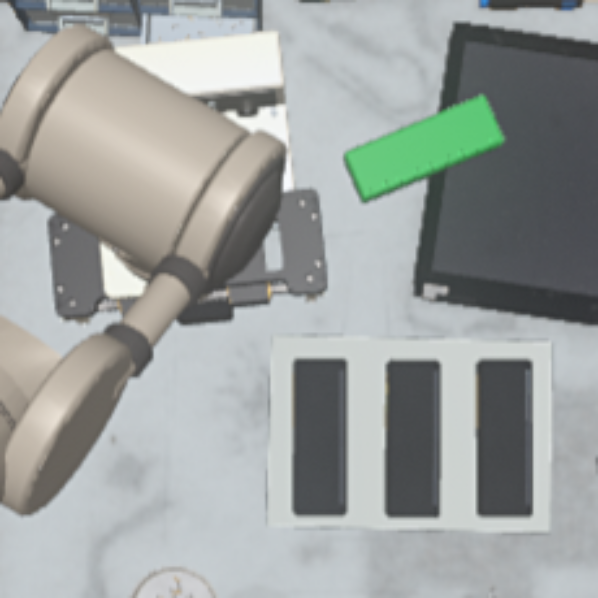

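View pics/s12.png

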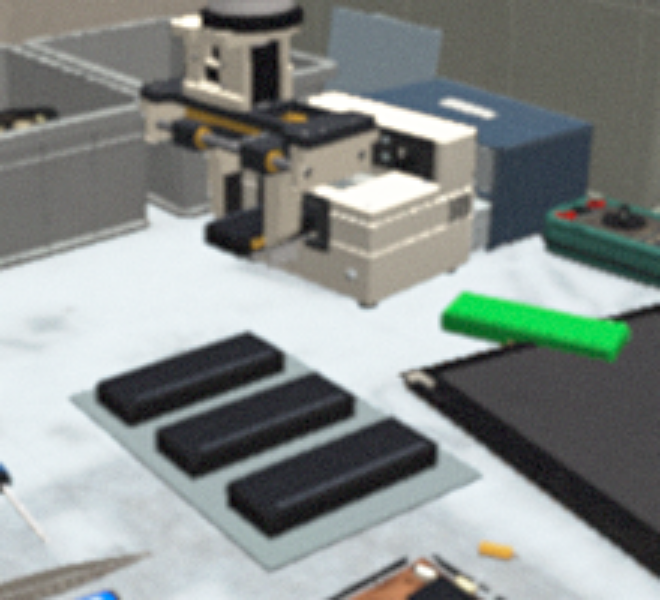

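```bash
python3 -m handwheel '[[[0,0,-0.08,0],[0,0,0,0],[0,0,0,0],[0,0,0,0],[0,0,0,0]]]' 0
python3 - <<'E'
from h import *
u=np.array([.994,.111]);n=np.array([-.111,.994]);f=[]
for i in range(8):
    o,T=tool(); q=o['tool_pos'][:2]-np.array([591.7,-254.3]);f.append(np.r_[q@u,q@n,o['contact_force'],np.degrees(np.arctan2(T[1,1],T[0,1]))])
    p,d=bot.capture("wrist")
m=bot.camera_model("wrist")
print(o['time'],np.mean(f,0).round(2),'F along u',np.mean(f,0)[2:4]@u,o['grip_width'],abs(o['dq']).max())
# rear edge of hood-front vs pack end, under glass at z~69 / hood z 86
g=p.max(2).astype(int);print(g[40:72,257].tolist())
E
```

```text
time: 16.38
tool_pos: [585.6, -255.2, 56.2]
tcp_rot: [-0.278, 1.57, 2.973]
contact_force: [-5.6, -1.3, -3.1]
grip_width: 44.8
16.7333 [ -6.18  -0.22  -5.47  -1.04  -2.67 -83.71] F along u -5.554795692170847 45.03503973908596 0.0008499613752245483
[136, 136, 137, 136, 139, 137, 138, 132, 123, 105, 100, 91, 94, 95, 93, 100, 139, 191, 216, 203, 153, 118, 104, 102, 103, 107, 106, 105, 108, 108, 105, 108]
```

```bash
python3 - <<'E'
from h import *
m=bot.camera_model("wrist");u=np.array([.994,.111]);n=np.array([-.111,.994])
q=ray("wrist",[[257,60.5]],70.2,m)[:,:2]-np.array([591.7,-254.3]);print(q@u,q@n,'inside',q@u-36.5)
bot.close_job(); print(bot.get_obs()['time'])
E
```

```text
[87.41784221] [0.14919614] inside [50.91784221]
the job is handed in; nothing more can be done
the job is handed in; nothing more can be done
```

Both packs are in place and the job is handed in. The arm was still gripping the waiting pack and pushing it against the contacts. No verdict is reported, so these are my own last readings.

**Finished pack:** I drew it straight out and laid it on the mat between the two others, then let it go. The last top and scene pictures show it square and midway with its ends in line. Just before lowering, its leading end was at x = 526.2 mm against 526.5 mm for the neighbours. The neighbouring packs look unmoved by eye. The last pictures were cropped, so I did not check the dish and screwdriver at the end.

**Waiting pack:** I gripped it about 31 mm from its centre, turned it and slid it through the window. It met no sideways resistance on the way in.

| Final check | Reading | What it means |
|---|---|---|
| Push force | about 5.5 N | contacts pressed about 8.5 mm |
| Pack end in the camera | about 51 mm inside the front face | contacts pressed about 9 mm |
| Sideways offset | about -0.2 mm | limit 5 mm |
| Heading | 6.3° against the station's 6.4° | limit 5° |

The force readings had about 0.5 N of noise. The travel after first touch alone gives at least 7.8 mm, so all three estimates lie past the 6 mm needed and short of the 10 mm stop. Total time was about 17 s.

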